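# Fit the bush and hold the spread circlip at its groove

### The arm

A 6-joint arm with a two-finger parallel gripper is mounted at the origin on a cart in front of the work surface, level with it; the furniture and walls round the work are solid. World frame = base frame: x ahead of the robot, y to its left, z up, the work surface at z = 0. Lengths are in m, angles in rad, forces in N, time in s.
With the tool pointing down it reaches from about 0.3 to 0.875 m from the base axis. Payload 6.4 kg.
Tool frame: the origin (TCP) lies where the fingers leave the gripper's body, on its centre line; the fingertips stand 73 mm ahead of it and the grasp point (between the pads) lies 54 mm ahead of it; z points along the fingers, y is the line along which they close (so a half turn about z gives the same grasp; the last joint's range is limited). The gripper opens to 85 mm and grips with 20 to 120 N. Pads are 22 mm wide; open, the fingers measure 114 mm over their backs; the gripper's body (76 mm by 85 mm) begins 54 mm behind the grasp point. The pads swing forward as they close: fully open they stand 13 mm farther back than shut.
Start: joints at [-1.401, 0.181, 1.607, -0, 1.354, -0.206], TCP at [0.211, -0.535, 0.304] pointing down, gripper open.
Joint ranges: [-2.99, 2.99], [-0.89, 2.07], [0.3, 2.58], [-1.14, 4.28], [0, 2.63], [-3.12, 3.12]. Speed limits (rad/s): [2.57, 2.57, 3.01, 3.14, 3.14, 3.14].

### API

Orientations are given as a unit quaternion [w, x, y, z].
In Python, from bench import ctrl gives the robot as it stands.
- The arm moves only by the tool carry_out, never from a script. Its argument "steps" is one flat list of numbers, 7 for each row, row after row: the shift along the tool's x, y, z in m, then the turn, a rotation vector about the tool's x, y, z in rad, then the opening, from 0 (shut) to 1 (fully open). In form: [dx, dy, dz, wx, wy, wz, claw, dx, dy, dz, wx, wy, wz, claw, ...]. A call has 1 to 20 rows; each row is the pose to reach, as a shift and turn from the pose commanded when the call began, along the tool's axes at that moment; what a row does not reach only later rows make up. A row lasts 1/10 s, in which the tool goes at most 50 mm and 8.59 degrees, less where a joint would pass 70% of its speed; a pose out of reach is approached as far as the arm can. A call with a gripper value outside its range is refused whole. The fingers move at their own pace and stop on an object; the grip force is fixed at half the most. Time passes only in rows, so rows that repeat a pose let the fingers close. It gives the time, the measured TCP pose, the force, the opening and the grip force at its end, in the units of the state.
- ctrl.get_obs(): the state, without advancing time (a new reading comes with each control period).
- ctrl.camera(name): name is "scene" or "side" or "wrist"; returns the picture (400x640x3 uint8, red, green, blue); there is no depth.
- ctrl.camera_params(name): a dict with "vertical_fov" (degrees; the focal length in pixels is half the picture's height over the tangent of half this angle, whatever the lens; pixels are square), "cx", "cy" (the principal point, pixels), "cam_to_world" (4x4, takes a point from camera to world coordinates); the wrist camera has in their place "hand_eye" (4x4, takes a point from camera to tool coordinates, whose origin is the TCP and whose axes are the flange's). Camera axes: x right, y down, z forward; pixel columns grow to the right and rows downward; lengths in m; the calibration is good to about 2 mm. A picture is of the moment at which its call begins: read the wrist's pose just before it. camera_params takes no time and is no camera call.
- ctrl.hand_in(): hands the job in; it is judged then, once.
The state is a dict: "time_s": time; "q": joint angles; "dq": joint speeds; "joint_efforts": joint torques, N m; "eef_pos": TCP position; "eef_rot": TCP orientation; "wrist_force": force on the tool from outside, world axes, zero at the start; "torque": the same for the moment, N m; "opening": opening from 0.0 (shut) to 1.0 (fully open); "grasp_force": force on a finger pad.
Only numpy, scipy, OpenCV 4.12 (cv2) and the standard library are available. Lean on these libraries where they do the work, as an engineer would, in place of code of your own. Each camera call takes 0.05 s, during which the arm holds its last target. There are 200 camera calls.

### The job

Of the two brass bushes, slide the one whose bore fits over the upright axle stub all the way down onto the stub's shoulder and let go of it; the other bush stays standing on the bench. Then take the circlip pliers from their stand by the red grips, squeeze the grips fully so that the circlip on the tips is spread, lower the circlip over the end of the stub to the height of the groove, and finish there still holding it: circlip spread, upright, centred round the groove and clear of stub and bush. Do not disturb the bearing, the piston and the spark plug.

Things in the scene. Friction and masses are not known exactly. Their poses are not given: they have to be found in the camera images.
- groove (a point): Middle of the retaining groove (5 mm high, 26 mm diameter) on the axis of the axle stub, 64 mm above the bench. The stub is a steel shaft of 30 mm diameter, fixed upright (z) on a 90 x 90 mm dark plate. It ends 85 mm above the bench (21 mm above this point); its last 6 mm taper to 23 mm diameter.
- shoulder (a point): Centre of the shoulder, a flat round steel face of 56 mm diameter 30 mm above the bench, from which the 30 mm shaft rises; a bush sits flat on it. The collar just below it is 64 mm in diameter and 18 mm high, the plate 10 mm thick (4 bolt heads to 16 mm).
- bush_wide_mid (a point): Centre (half-way up) of the brass bush with the wide bore: a plain ring, outside diameter 48 mm, bore 33 mm, 28 mm high, standing on the bench with its bore upright, 0.14 kg. This one fits over the stub; seated on the shoulder its top is 58 mm above the bench and its centre 14 mm above the shoulder.
- bush_narrow_mid (a point): Centre (half-way up) of the brass bush with the narrow bore: same outside, 48 mm diameter and 28 mm high, but bore 25 mm, so that it does not go over the stub. Which bush stands where varies.
- clip_centre (a point): Centre of the dark steel circlip (3 mm thick) on the tips of the circlip pliers. Spread it is a round ring centred here, 37 mm inside, 45 mm outside diameter, eyes out to 25 mm from the centre; relaxed it is only about 25 mm wide inside along y and will not go over the stub. Its opening and the tips are at +x; z is up along the pliers, the grips are squeezed along y.
- grips_mid (a point): Midpoint between the two red grips, straight above the circlip centre (116.5 mm higher): grip here on the outer faces, closing along y (axes as clip_centre). Each grip is 18 mm wide along x, from 32 mm below this point to 24 mm above it. Outer faces here about 50 mm apart relaxed (58 mm at the top), 34 mm fully squeezed, then upright and parallel.
- grip_l (a joint): Squeeze of the pliers' grips: angle (rad) of each grip, 0 relaxed, 0.155 fully squeezed (a stop) with the circlip fully spread; both grips and the circlip move together, a spring opens them again. It takes about 3 N at the grips to begin and 7 N to squeeze fully; 25 to 40 N holds the pliers firmly.
- axle_stub: The fixed axle stub with its plate; origin under its centre on the bench.
- circlip_pliers: The circlip pliers (0.18 kg, 142 mm tall), red grips up; origin on their axis at the circlip's underside, axes as clip_centre. They stand upright on the circlip, which lies on the top of a blue-based stand, 20 mm above the bench, round a pin 18 mm wide and 12 mm high. Apart from the tips at +x nothing of the pliers is lower than about 40 mm above the circlip.
- bush_wide: The bush with the wide bore; origin at the centre of its underside, z along its bore.
- bush_narrow: The bush with the narrow bore; origin at the centre of its underside, z along its bore.
- bearing: Bystander: ball bearing lying flat, 62 mm diameter, 16 mm high; origin at the centre of its underside.
- piston: Bystander: piston, 66 mm diameter, 57 mm high; origin at the centre of its underside.
- spark_plug: Bystander: spark plug lying down, 74 mm long, 24 mm high; origin at the centre of its underside.
Not all that is in view belongs to the job. Leave any purple or turquoise look-alike of the bush_narrow alone.

How it is judged:
By the outcome, as a careful person would: the job done as asked, in the order asked, and still so for the second after the job is handed in, while the arm keeps its last pose, push and grip.
It also fails if it takes over 54 s, if anything falls off the work surface, if the arm or the gripper's body presses on something with over 40 N, if the wrist force passes 120 N, or if a joint passes its speed limit or range.

## Working session

There is one attempt and no reset: what is moved stays moved. The work goes in short steps, Python scripts to look and compute and a tool call to move; the robot and the scene stay as the last step left them, time stands still between calls to the robot, and variables do not carry over. Pictures are saved under pics/ and viewed, at most 10 in all, crops included, and the job is handed in when it is done.

Besides the shell and the picture viewer there is one more tool, called after "Call:" by a JSON object that holds its "api" and its "payload". carry_out: Moves the arm, as the interface text tells. Its arguments: {"type":"object","properties":{"steps":{"type":"array"}},"required":["steps"]}

```bash
ls; mkdir -p pics
cat > h.py <<'E'
import numpy as np,cv2
from bench import ctrl
from scipy.spatial.transform import Rotation as R
def pose():
    o=ctrl.get_obs();T=np.eye(4);w=o['eef_rot'];T[:3,:3]=R.from_quat([w[1],w[2],w[3],w[0]]).as_matrix();T[:3,3]=o['eef_pos'];return T
def cam(n):
    p=ctrl.camera_params(n);f=200/np.tan(np.radians(p['vertical_fov']/2))
    M=np.array(p['cam_to_world']) if 'cam_to_world' in p else pose()@np.array(p['hand_eye'])
    return f,p['cx'],p['cy'],M
def ray(c,u,v):
    f,cx,cy,M=c;d=M[:3,:3]@np.array([(u-cx)/f,(v-cy)/f,1]);return M[:3,3],d/np.linalg.norm(d)
def onz(c,u,v,z):
    o,d=ray(c,u,v);return o+d*(z-o[2])/d[2]
def proj(c,P):
    f,cx,cy,M=c;q=M[:3,:3].T@(np.array(P)-M[:3,3]);return cx+f*q[0]/q[2],cy+f*q[1]/q[2]
def tri(rs):
    A=0;b=0
    for o,d in rs:
        N=np.eye(3)-np.outer(d,d);A=A+N;b=b+N@o
    return np.linalg.solve(A,b)
def snap(n,name=None):
    c=cam(n);im=np.array(ctrl.camera(n))[:,:,::-1].copy()
    if name:cv2.imwrite('pics/'+name,im)
    return c,im
E
python3 - <<'E'
from h import *
import pickle
for n in('scene','side','wrist'):
    c,i=snap(n,n+'0.png');pickle.dump((c,i),open(n+'.pkl','wb'));print(n,c[0],c[1],c[2],c[3].round(3).tolist(),ctrl.camera_params(n).keys())
print({k:np.round(v,3) for k,v in ctrl.get_obs().items()})
E
```

```text
pics
scene 486.0254998078097 321.5807055803735 203.0188042910793 [[-0.817, -0.278, 0.506, -0.1], [-0.577, 0.392, -0.716, 1.002], [0.0, -0.877, -0.481, 0.67], [0.0, 0.0, 0.0, 1.0]] dict_keys(['vertical_fov', 'cx', 'cy', 'cam_to_world'])
side 421.971388738111 329.0658509544087 198.35719506381147 [[-0.999, -0.005, -0.038, 0.518], [0.033, 0.389, -0.921, 0.943], [0.019, -0.921, -0.388, 0.465], [0.0, 0.0, 0.0, 1.0]] dict_keys(['vertical_fov', 'cx', 'cy', 'cam_to_world'])
wrist 312.67028402611686 324.13300089894705 200.88923208829883 [[0.368, -0.88, -0.301, 0.289], [-0.93, -0.349, -0.117, -0.504], [-0.003, 0.323, -0.946, 0.374], [0.0, 0.0, 0.0, 1.0]] dict_keys(['vertical_fov', 'cx', 'cy', 'hand_eye'])
{'time_s': np.float64(0.15), 'q': array([-1.401,  0.181,  1.608, -0.   ,  1.354, -0.206]), 'dq': array([-0.002, -0.003, -0.003,  0.001,  0.001,  0.   ]), 'joint_efforts': array([ 2.0000e-03, -4.4526e+01, -3.5169e+01, -0.0000e+00,  6.0000e-03,
        0.0000e+00]), 'eef_pos': array([ 0.211, -0.535,  0.303]), 'eef_rot': array([-0.001,  0.982,  0.187,  0.   ]), 'wrist_force': array([-0.64 ,  0.482,  0.313]), 'torque': array([ 0.009,  0.022, -0.003]), 'grasp_force': np.float64(0.0), 'opening': np.float64(0.994)}
```

View pics/scene0.png

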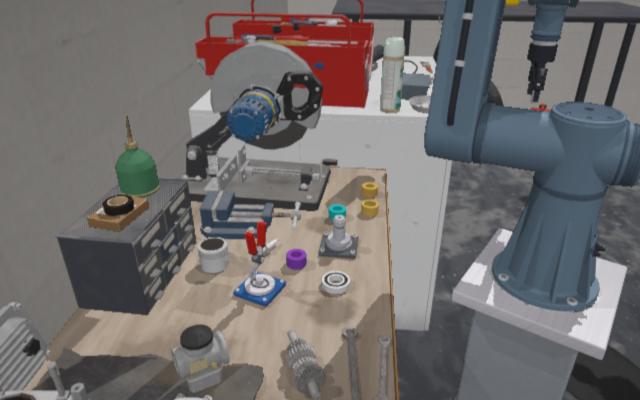

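View pics/side0.png

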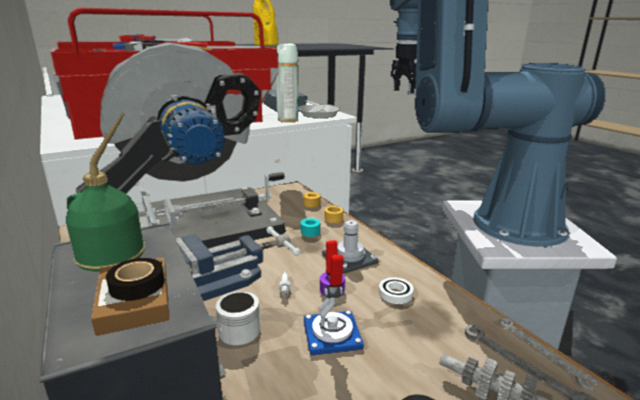

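Scene: brass bushes at (370,188) and (370,208); purple (296,258) and turquoise (338,213) are look-alikes. Stub is at (339,235), pliers with red grips at (257,238), and the blue stand at (260,288). The bearing, piston and plug stand around them. Side shows the same, with brass at (312,200) and (333,213).

Run:
```python
from h import *
import pickle
D={n:pickle.load(open(n+'.pkl','rb')) for n in('scene','side')}
R_={'brass':((15,120,90),(32,255,255)),'red':((0,180,90),(6,255,255)),'blue':((105,180,60),(120,255,255)),'pur':((130,120,60),(150,255,255)),'turq':((82,120,60),(96,255,255))}
for n,(c,im) in D.items():
    h=cv2.cvtColor(im,cv2.COLOR_BGR2HSV)
    for k,(a,b) in R_.items():
        N,l,s,ce=cv2.connectedComponentsWithStats(cv2.inRange(h,a,b))
        for i in range(1,N):
            if s[i,4]>25 and s[i,1]>160 : print(n,k,s[i].tolist(),ce[i].round(1), onz(c,*ce[i],.014).round(3))
for n,u in (('scene',(339,222)),('side',(351,224))): print(n,'stubtop',onz(D[n][0],*u,.085).round(3))
a=D['scene'][1][170:310,230:400];b=D['side'][1][185:360,270:420]
a=cv2.resize(a,None,fx=2.4,fy=2.4,interpolation=2);b=cv2.resize(b,(0,0),fx=408*1/175*.82,fy=a.shape[0]/b.shape[0] ,interpolation=2)
o=np.zeros((max(a.shape[0],b.shape[0]),a.shape[1]+b.shape[1],3),np.uint8);o[:a.shape[0],:a.shape[1]]=a;o[:b.shape[0],a.shape[1]:]=b
cv2.imwrite('pics/crop1.png',o)
```

```text
scene brass [362, 182, 16, 15, 207] [369.1 189.2] [ 0.525 -0.126  0.014]
scene brass [361, 200, 17, 16, 236] [369.4 207.5] [ 0.468 -0.03   0.014]
scene brass [132, 203, 15, 12, 32] [139.3 208.2] [0.983 0.339 0.014]
scene brass [119, 213, 11, 11, 30] [124.1 218.2] [0.97  0.396 0.014]
scene brass [98, 215, 18, 5, 43] [106.3 217. ] [1.014 0.42  0.014]
scene brass [89, 219, 29, 11, 164] [102.9 224.5] [0.987 0.448 0.014]
scene brass [392, 311, 7, 89, 159] [394.8 357.2] [0.155 0.416 0.014]
scene red [258, 222, 8, 24, 164] [261.2 233.4] [0.623 0.243 0.014]
scene red [246, 232, 11, 22, 156] [250.8 242.7] [0.615 0.29  0.014]
scene pur [287, 249, 19, 20, 329] [296.  258.7] [0.484 0.279 0.014]
scene turq [329, 205, 17, 15, 182] [336.3 210.4] [0.533 0.036 0.014]
side brass [303, 191, 18, 17, 237] [311.4 199.4] [ 0.523 -0.118  0.014]
side brass [325, 205, 19, 18, 289] [333.5 214. ] [ 0.467 -0.024  0.014]
side brass [374, 231, 30, 20, 34] [388.4 240.4] [0.35  0.115 0.014]
side brass [408, 253, 48, 33, 81] [432.5 269.2] [0.281 0.233 0.014]
side brass [92, 266, 77, 69, 2145] [128.4 311.3] [0.824 0.36  0.014]
side brass [457, 285, 48, 32, 83] [479.3 300.2] [0.224 0.334 0.014]
side brass [514, 323, 118, 77, 252] [575.  362.6] [0.137 0.483 0.014]
side red [326, 241, 17, 45, 544] [333.6 262.8] [0.476 0.209 0.014]
side blue [305, 314, 58, 40, 730] [331.5 340.2] [0.489 0.433 0.014]
side pur [320, 273, 10, 23, 136] [323.9 281.9] [0.498 0.276 0.014]
side pur [342, 275, 3, 16, 31] [342.7 281.5] [0.462 0.275 0.014]
side turq [301, 218, 19, 19, 318] [310.  227.1] [0.526 0.049 0.014]
scene stubtop [0.429 0.183 0.085]
side stubtop [0.441 0.176 0.085]
```

View pics/crop1.png

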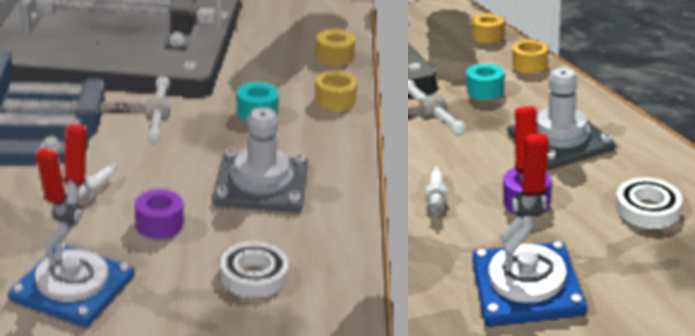

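Brass candidates: A at scene (369,189) ≈ (0.524,-0.122) and B at (369,207) ≈ (0.467,-0.027). The bores aren't distinguishable from here, so I'll take the wrist camera over both.

```bash
cat >> h.py <<'E'
def to(x,y,z,yaw):
    T=pose();yaw=np.radians(yaw);c,s=np.cos(yaw),np.sin(yaw)
    G=np.array([[c,s,0],[s,-c,0],[0,0,-1]])
    d=T[:3,:3].T@(np.array([x,y,z])-T[:3,3]);w=R.from_matrix(T[:3,:3].T@G).as_rotvec()
    print('shift',d.round(4),'turn',w.round(4),'rows',int(max(np.ceil(np.linalg.norm(d)/.05),np.ceil(np.linalg.norm(w)/.149))))
E
python3 -c "
from h import *
to(.49,-.08,.25,90)"
```

```text
shift [ 0.4263 -0.3204  0.0537] turn [-1.000e-03 -1.000e-03 -1.195e+00] rows 11
```

Call:
{"api": "carry_out", "payload": {"steps": [0.426, -0.32, 0.054, 0, 0, -1.195, 1, 0.426, -0.32, 0.054, 0, 0, -1.195, 1, 0.426, -0.32, 0.054, 0, 0, -1.195, 1, 0.426, -0.32, 0.054, 0, 0, -1.195, 1, 0.426, -0.32, 0.054, 0, 0, -1.195, 1, 0.426, -0.32, 0.054, 0, 0, -1.195, 1, 0.426, -0.32, 0.054, 0, 0, -1.195, 1, 0.426, -0.32, 0.054, 0, 0, -1.195, 1, 0.426, -0.32, 0.054, 0, 0, -1.195, 1, 0.426, -0.32, 0.054, 0, 0, -1.195, 1, 0.426, -0.32, 0.054, 0, 0, -1.195, 1, 0.426, -0.32, 0.054, 0, 0, -1.195, 1, 0.426, -0.32, 0.054, 0, 0, -1.195, 1, 0.426, -0.32, 0.054, 0, 0, -1.195, 1]}}

```text
time_s: 1.55
eef_pos: [0.4895, -0.0814, 0.2498]
eef_rot: [-0.0, 0.707, 0.707, -0.0]
wrist_force: [-0.6, -0.3, -0.7]
opening: 0.998
grasp_force: 0.0
```

Run:
```python
from h import *
import pickle
c,im=snap('wrist','w1.png');pickle.dump((c,im),open('w1.pkl','wb'))
print(pose().round(3).tolist())
h=cv2.cvtColor(im,cv2.COLOR_BGR2HSV)
m=cv2.inRange(h,(15,120,60),(32,255,255))
N,l,s,ce=cv2.connectedComponentsWithStats(m)
for i in range(1,N):
    if s[i,4]>60: print(s[i].tolist(),ce[i].round(1),onz(c,*ce[i],.014).round(4))
```

```text
[[0.001, 1.0, -0.0, 0.49], [1.0, -0.001, -0.0, -0.082], [-0.0, -0.0, -1.0, 0.25], [0.0, 0.0, 0.0, 1.0]]
[160, 0, 185, 282, 921] [243.7 127.8] [ 0.4124 -0.0286  0.014 ]
[275, 105, 52, 52, 1330] [300.1 131. ] [ 0.4663 -0.0316  0.014 ]
[481, 192, 23, 40, 227] [491.6 210.6] [ 0.6647 -0.1132  0.014 ]
[335, 198, 47, 50, 1698] [357.3 222.5] [ 0.5247 -0.1269  0.014 ]
[547, 239, 93, 42, 159] [594.1 259. ] [ 0.7878 -0.1703  0.014 ]
[476, 296, 36, 16, 61] [493.1 303.5] [ 0.6866 -0.2289  0.014 ]
```

View pics/w1.png

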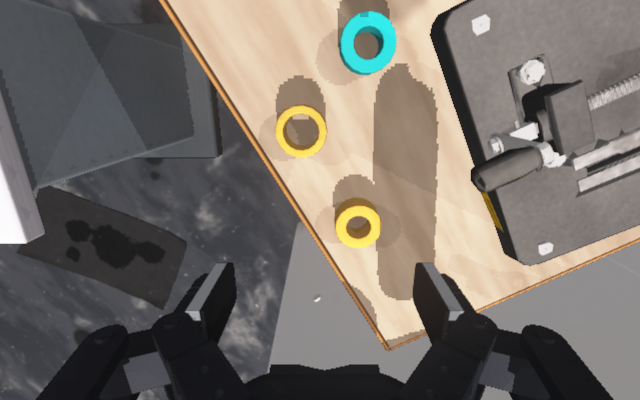

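Wrist view: bush B at (301,131) has a wide bore (about 38 of 52 px) and bush A at (358,225) a narrow one (about 24 of 45 px). Turquoise is at (368,43). B is the one to take; I'll confirm with a crop and measure its top.

Run:
```python
from h import *
import pickle
c,im=pickle.load(open('w1.pkl','rb'))
m=cv2.inRange(cv2.cvtColor(im,cv2.COLOR_BGR2HSV),(15,100,60),(34,255,255))
for n,(x0,y0,x1,y1) in {'B':(268,98,335,165),'A':(328,190,390,255)}.items():
    k=m.copy();M=np.zeros_like(m);M[y0:y1,x0:x1]=k[y0:y1,x0:x1]
    cs,hi=cv2.findContours(M,cv2.RETR_CCOMP,cv2.CHAIN_APPROX_NONE)
    for q,hh in zip(cs,hi[0]):
        if len(q)>30:
            e=cv2.fitEllipse(q);p=onz(c,*e[0],.028);zz=np.linalg.norm(p-c[3][:3,3])
            print(n,'hole' if hh[3]>=0 else 'outer',np.round(e[0],1),'dia mm',np.round(np.array(e[1])*zz/c[0]*1e3,1),p.round(4))
cv2.imwrite('pics/crop2.png',cv2.resize(im[95:260,260:400],None,fx=3.5,fy=3.5,interpolation=cv2.INTER_CUBIC))
to(.466,-.031,.079,90);to(.466,-.031,.18,90)
```

```text
B outer [300.7 130.4] dia mm [48.3 49.7] [ 0.468  -0.0296  0.028 ]
B hole [301.8 129.2] dia mm [29.1 31.8] [ 0.469  -0.0285  0.028 ]
A outer [357.2 222.5] dia mm [47.4 51.9] [ 0.523  -0.1209  0.028 ]
A hole [356.7 222. ] dia mm [11.8 20.2] [ 0.5225 -0.1203  0.028 ]
shift [ 0.0508 -0.0236  0.1709] turn [-0.0001  0.0003 -0.0013] rows 4
shift [ 0.0508 -0.0236  0.0699] turn [-0.0001  0.0003 -0.0013] rows 2
```

View pics/crop2.png

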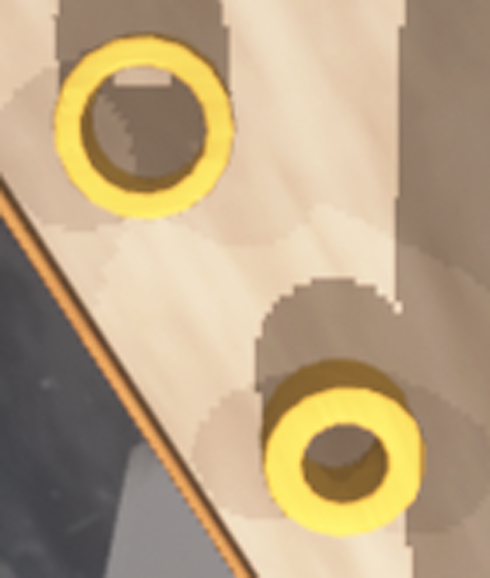

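Crop confirms: the upper-left bush (B) has the wide bore. Approach and grasp it.

Call:
{"api": "carry_out", "payload": {"steps": [0.0515, -0.0215, 0.05, 0, 0, 0, 1, 0.0515, -0.0215, 0.07, 0, 0, 0, 1, 0.0515, -0.0215, 0.11, 0, 0, 0, 1, 0.0515, -0.0215, 0.14, 0, 0, 0, 1, 0.0515, -0.0215, 0.16, 0, 0, 0, 1, 0.0515, -0.0215, 0.171, 0, 0, 0, 1, 0.0515, -0.0215, 0.171, 0, 0, 0, 1, 0.0515, -0.0215, 0.171, 0, 0, 0, 0.3, 0.0515, -0.0215, 0.171, 0, 0, 0, 0.3, 0.0515, -0.0215, 0.171, 0, 0, 0, 0.3, 0.0515, -0.0215, 0.171, 0, 0, 0, 0.3, 0.0515, -0.0215, 0.171, 0, 0, 0, 0.3, 0.0515, -0.0215, 0.171, 0, 0, 0, 0.3]}}

```text
time_s: 2.9
eef_pos: [0.4693, -0.0298, 0.0807]
eef_rot: [0.001, 0.707, 0.707, 0.0]
wrist_force: [-2.3, -0.8, 9.6]
opening: 0.542
grasp_force: 60.0
```

Call:
{"api": "carry_out", "payload": {"steps": [0, 0, -0.04, 0, 0, 0, 0.3, 0, 0, -0.08, 0, 0, 0, 0.3, 0, 0, -0.12, 0, 0, 0, 0.3, 0.04, -0.01, -0.17, 0, 0, 0, 0.3, 0.08, -0.02, -0.17, 0, 0, 0, 0.3, 0.12, -0.033, -0.17, 0, 0, 0, 0.3, 0.15, -0.033, -0.17, 0, 0, 0, 0.3, 0.15, -0.033, -0.17, 0, 0, 0, 0.3, 0.15, -0.033, -0.17, 0, 0, 0, 0.3, 0.15, -0.033, -0.17, 0, 0, 0, 0.3]}}

```text
time_s: 3.9
eef_pos: [0.4354, 0.1201, 0.249]
eef_rot: [0.0, 0.707, 0.707, -0.0]
wrist_force: [0.2, -0.9, -2.1]
opening: 0.539
grasp_force: 62.6
```

Run:
```python
from h import *
import pickle
c,im=snap('wrist','w2.png');pickle.dump((c,im),open('w2.pkl','wb'))
print(pose().round(4).tolist())
print('guess stub',proj(c,[.437,.18,.085]),proj(c,[.437,.18,.03]))
```

```text
[[0.001, 1.0, 0.0, 0.4355], [1.0, -0.001, -0.0003, 0.1198], [-0.0003, 0.0, -1.0, 0.2489], [0.0, 0.0, 0.0, 1.0]]
guess stub (np.float64(326.1328937959905), np.float64(127.79155764362262)) (np.float64(325.7342690821927), np.float64(121.57383455392723))
```

View pics/w2.png

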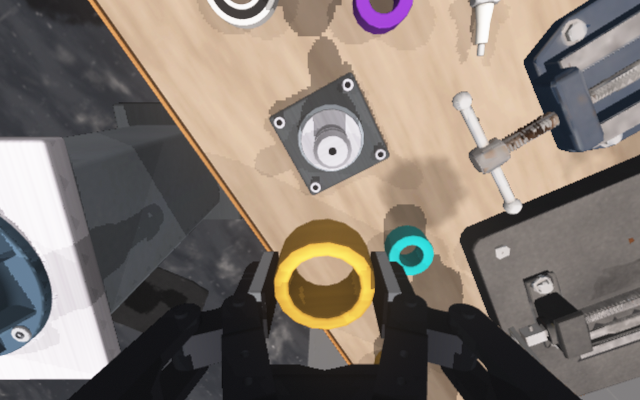

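Wrist view: the bush is held between the pads with its top rim centred at about (325,286). The stub's centre dot is at (332,151), and the plate bolts are at (348,85), (280,122), (381,154), (315,187).

Run:
```python
from h import *
import pickle
c,im=pickle.load(open('w2.pkl','rb'))
g=cv2.cvtColor(im,cv2.COLOR_BGR2GRAY)
y0,x0=141,322;p=(255-g[y0:162,x0:343]).astype(float);p[p<170]=0
ys,xs=np.nonzero(p);print('dot',xs.mean()+x0,ys.mean()+y0,len(xs))
u=(xs.mean()+x0,ys.mean()+y0);print('stub top',onz(c,*u,.085).round(4))
print('plate',np.mean([onz(c,*b,.016) for b in((348,85),(280,122),(381,154),(315,187))],0).round(4))
h=cv2.cvtColor(im,cv2.COLOR_BGR2HSV);m=cv2.inRange(h,(18,100,190),(34,255,255));m[:,:268]=0;m[:,382:]=0;m[:215]=0
cs,_=cv2.findContours(m,cv2.RETR_EXTERNAL,cv2.CHAIN_APPROX_NONE);q=max(cs,key=len)
e=cv2.fitEllipse(q);print(e);T=pose();P=onz(c,*e[0],T[2,3]-.0527);print('bush top',P.round(4),'tcp',T[:3,3].round(4),'dia',np.array(e[1])*np.linalg.norm(P-c[3][:3,3])/c[0])
```

```text
dot 332.0 151.0 37
stub top [0.4415 0.1629 0.085 ]
plate [0.4422 0.1631 0.016 ]
((323.92633056640625, 285.497802734375), (86.36676788330078, 98.52641296386719), 91.88902282714844)
bush top [0.4354 0.1202 0.1962] tcp [0.4355 0.1198 0.2489] dia [0.04106449 0.04684599]
```

Call:
{"api": "carry_out", "payload": {"steps": [0.0425, 0.0063, 0.03, 0, 0, 0, 0.3, 0.0425, 0.0063, 0.055, 0, 0, 0, 0.3, 0.0425, 0.0063, 0.07, 0, 0, 0, 0.3, 0.0425, 0.0063, 0.07, 0, 0, 0, 0.3, 0.0425, 0.0063, 0.076, 0, 0, 0, 0.3, 0.0425, 0.0063, 0.08, 0, 0, 0, 0.3, 0.0425, 0.0063, 0.083, 0, 0, 0, 0.3, 0.0425, 0.0063, 0.086, 0, 0, 0, 0.3, 0.0425, 0.0063, 0.086, 0, 0, 0, 0.3]}}

```text
time_s: 4.85
eef_pos: [0.4417, 0.1631, 0.1629]
eef_rot: [-0.0, 0.707, 0.707, 0.0]
wrist_force: [-0.3, -0.1, -1.1]
opening: 0.537
grasp_force: 62.6
```

Run:
```python
from h import *
c,im=snap('wrist')
a=im[200:400,230:420]
c2,s=snap('side');b=s[150:280,290:420]
o=np.hstack([cv2.resize(a,(380,400)),cv2.resize(b,(400,400),interpolation=2)]);cv2.imwrite('pics/c3.png',o)
o=ctrl.get_obs();print(pose()[:3,3].round(4),o['wrist_force'],o['torque'])
```

```text
[0.4418 0.1631 0.1631] [ 0.04803785 -0.40119533 -1.42341446] [-0.01653332 -0.00812727 -0.04770654]
```

View pics/c3.png

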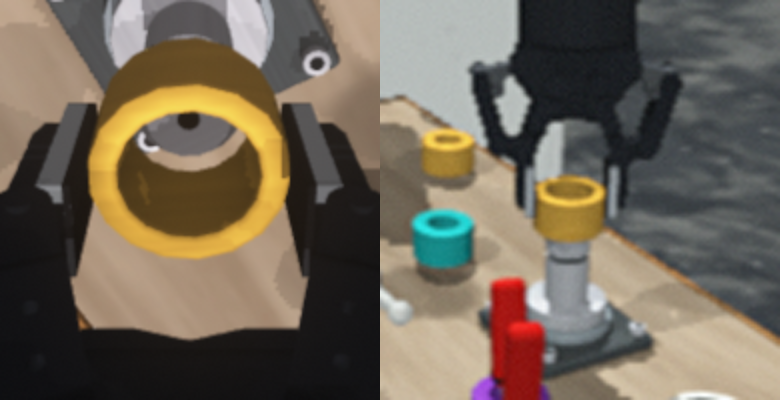

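The bush sits just over the stub end and looks centred in both views. Lower it gradually.

Call:
{"api": "carry_out", "payload": {"steps": [0, 0, 0.004, 0, 0, 0, 0.3, 0, 0, 0.008, 0, 0, 0, 0.3, 0, 0, 0.011, 0, 0, 0, 0.3, 0, 0, 0.014, 0, 0, 0, 0.3, 0, 0, 0.017, 0, 0, 0, 0.3, 0, 0, 0.017, 0, 0, 0, 0.3]}}

```text
time_s: 5.55
eef_pos: [0.4414, 0.1631, 0.1454]
eef_rot: [-0.0, 0.707, 0.707, -0.0]
wrist_force: [0.4, 0.7, -1.6]
opening: 0.541
grasp_force: 62.6
```

No contact, so it is on cleanly.

Call:
{"api": "carry_out", "payload": {"steps": [0, 0, 0.006, 0, 0, 0, 0.3, 0, 0, 0.012, 0, 0, 0, 0.3, 0, 0, 0.018, 0, 0, 0, 0.3, 0, 0, 0.024, 0, 0, 0, 0.3, 0, 0, 0.028, 0, 0, 0, 0.3, 0, 0, 0.031, 0, 0, 0, 0.3, 0, 0, 0.033, 0, 0, 0, 0.3, 0, 0, 0.033, 0, 0, 0, 0.3]}}

```text
time_s: 6.35
eef_pos: [0.4416, 0.1631, 0.1127]
eef_rot: [-0.0, 0.707, 0.707, -0.0]
wrist_force: [-0.1, -0.5, -1.3]
opening: 0.54
grasp_force: 62.6
```

Call:
{"api": "carry_out", "payload": {"steps": [0, 0, 0.0015, 0, 0, 0, 0.3, 0, 0, 0.0025, 0, 0, 0, 0.3, 0, 0, 0.003, 0, 0, 0, 0.3, 0, 0, 0.003, 0, 0, 0, 0.3]}}

```text
time_s: 6.75
eef_pos: [0.4419, 0.1632, 0.1107]
eef_rot: [0.0, 0.707, 0.707, 0.0]
wrist_force: [-3.6, -0.3, 6.5]
opening: 0.54
grasp_force: 63.5
```

Call:
{"api": "carry_out", "payload": {"steps": [0, 0, 0, 0, 0, 0, 1, 0, 0, 0, 0, 0, 0, 1, 0, 0, 0, 0, 0, 0, 1, 0, 0, 0, 0, 0, 0, 1, 0, 0, -0.03, 0, 0, 0, 1, 0, 0, -0.07, 0, 0, 0, 1, 0, 0, -0.11, 0, 0, 0, 1, 0, 0, -0.15, 0, 0, 0, 1, 0.04, 0.01, -0.19, 0, 0, 0, 1, 0.08, 0.02, -0.2, 0, 0, 0, 1, 0.12, 0.03, -0.2, 0, 0, 0, 1, 0.16, 0.04, -0.2, 0, 0, 0, 1, 0.17, 0.04, -0.2, 0, 0, 0, 1, 0.17, 0.04, -0.2, 0, 0, 0, 1, 0.17, 0.04, -0.2, 0, 0, 0, 1]}}

```text
time_s: 8.25
eef_pos: [0.4813, 0.3324, 0.3094]
eef_rot: [-0.0, 0.707, 0.707, -0.001]
wrist_force: [0.0, 0.4, 0.0]
opening: 1.003
grasp_force: 0.0
```

Run:
```python
from h import *
import pickle
for n in('wrist','side','scene'):
    c,im=snap(n,n+'3.png');pickle.dump((c,im),open(n+'3.pkl','wb'))
    if n=='wrist':W=im
    if n=='side':S=im[170:360,270:430]
    if n=='scene':Q=im[200:310,220:380]
o=np.zeros((600,780,3),np.uint8);o[:325,:520]=cv2.resize(W,(520,325));o[330:600,:227]=cv2.resize(S,(227,270));o[330:600,230:623]=cv2.resize(Q,(393,270));cv2.imwrite('pics/m3.png',o)
print(pose()[:3,3])
```

```text
[0.48170301 0.33187734 0.30991542]
```

View pics/m3.png

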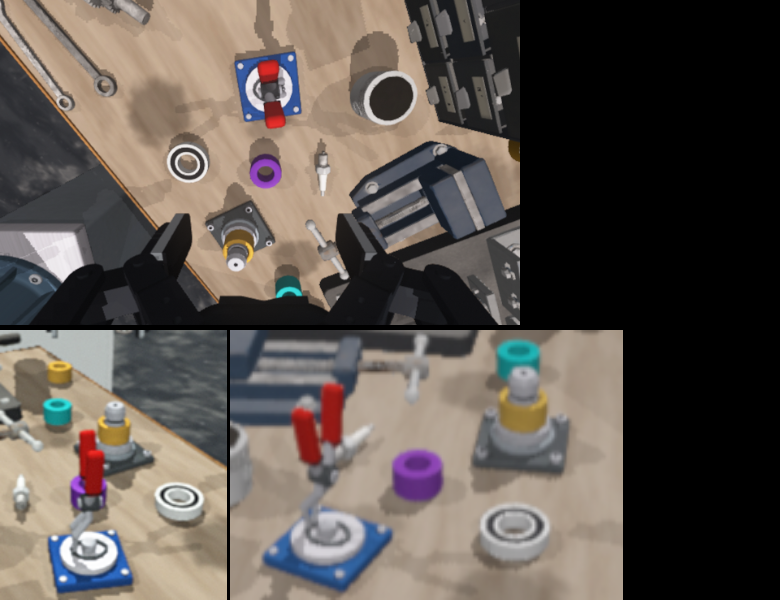

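The bush is seated on the shoulder. The pliers stand at wrist (≈331,108), grips at (331,86)/(339,145) separated along about world y. The tips point to world +x. Now measure them.

```bash
cat > red.py <<'E'
from h import *
def comps(im,lo,hi,mn,box):
    h=cv2.cvtColor(im,cv2.COLOR_BGR2HSV);m=cv2.inRange(h,lo,hi)
    if lo[0]==0:m|=cv2.inRange(h,(174,lo[1],lo[2]),(180,255,255))
    M=np.zeros_like(m);x0,y0,x1,y1=box;M[y0:y1,x0:x1]=m[y0:y1,x0:x1]
    cs,_=cv2.findContours(M,cv2.RETR_EXTERNAL,cv2.CHAIN_APPROX_NONE)
    return [q for q in cs if cv2.contourArea(q)>mn]
E
python3 - <<'E'
from red import *
import pickle
D={n:pickle.load(open(n+'3.pkl','rb')) for n in('wrist','side','scene')}
for n,b in {'wrist':(280,60,390,180),'side':(300,225,360,305),'scene':(235,215,275,260)}.items():
    c,im=D[n]
    for q in comps(im,(0,150,60),(8,255,255),25,b):
        r=cv2.minAreaRect(q);print(n,np.round(r[0],1),np.round(r[1],1),round(r[2]),cv2.boundingRect(q),np.round(cv2.boxPoints(r)).tolist(),'z.138',onz(c,*r[0],.138).round(3),onz(c,*r[0],.16).round(3))
c,im=D['wrist']
q=max(comps(im,(100,150,40),(125,255,255),300,(270,50,390,170)),key=cv2.contourArea)
r=cv2.minAreaRect(q);print('stand',r,onz(c,*r[0],.008).round(4))
# white disc/pin
cv2.imwrite('pics/w3c.png',cv2.resize(im[50:175,270:400],None,fx=4.5,fy=4.5,interpolation=cv2.INTER_CUBIC))
to(.47,.42,.30,180)
E
```

```text
wrist [337.8 141. ] [32.  23.7] 85 (325, 125, 26, 33) [[325.0, 126.0], [348.0, 124.0], [351.0, 156.0], [327.0, 158.0]] z.138 [0.492 0.382 0.138] [0.491 0.385 0.16 ]
wrist [330.5  87. ] [25.5 25.6] 81 (317, 74, 26, 28) [[316.0, 77.0], [341.0, 72.0], [345.0, 97.0], [320.0, 102.0]] z.138 [0.486 0.421 0.138] [0.485 0.42  0.16 ]
side [334.5 262.5] [45. 17.] 90 (326, 240, 18, 46) [[326.0, 240.0], [343.0, 240.0], [343.0, 285.0], [326.0, 285.0]] z.138 [0.487 0.41  0.138] [0.489 0.446 0.16 ]
scene [250.8 242.8] [22.8  8.5] 76 (245, 232, 12, 23) [[244.0, 233.0], [252.0, 231.0], [258.0, 253.0], [249.0, 255.0]] z.138 [0.48  0.425 0.138] [0.456 0.449 0.16 ]
scene [261. 234.] [24.  8.] 90 (257, 222, 9, 25) [[257.0, 222.0], [265.0, 222.0], [265.0, 246.0], [257.0, 246.0]] z.138 [0.485 0.389 0.138] [0.461 0.414 0.16 ]
stand ((331.3210144042969, 106.81282043457031), (75.6603012084961, 74.64651489257812), 80.78897094726562) [0.4892 0.4019 0.008 ]
shift [ 0.0881 -0.0118  0.0099] turn [-3.0000e-04  2.0000e-04 -1.5722e+00] rows 11
```

View pics/w3c.png

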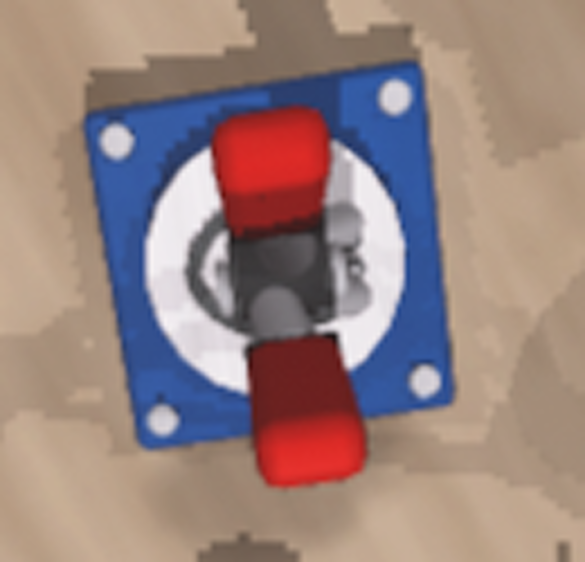

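Stand centre and mid-grips agree at about (0.489, 0.402), with yaw about +8.5°. Go above, turning to yaw 188.5°, at height.

Call:
{"api": "carry_out", "payload": {"steps": [0.07, 0.0075, 0, 0, 0, -1.719, 1, 0.07, 0.0075, 0, 0, 0, -1.719, 1, 0.07, 0.0075, 0, 0, 0, -1.719, 1, 0.07, 0.0075, 0, 0, 0, -1.719, 1, 0.07, 0.0075, 0, 0, 0, -1.719, 1, 0.07, 0.0075, 0, 0, 0, -1.719, 1, 0.07, 0.0075, 0, 0, 0, -1.719, 1, 0.07, 0.0075, 0, 0, 0, -1.719, 1, 0.07, 0.0075, 0, 0, 0, -1.719, 1, 0.07, 0.0075, 0, 0, 0, -1.719, 1, 0.07, 0.0075, 0, 0, 0, -1.719, 1, 0.07, 0.0075, 0, 0, 0, -1.719, 1, 0.07, 0.0075, 0, 0, 0, -1.719, 1, 0.07, 0.0075, 0, 0, 0, -1.719, 1]}}

```text
time_s: 9.8
eef_pos: [0.4894, 0.4024, 0.3101]
eef_rot: [0.0, -0.072, 0.997, 0.0]
wrist_force: [-0.5, 0.0, -0.1]
opening: 0.999
grasp_force: 0.0
```

Run:
```python
from red import *
import pickle
c,im=snap('wrist','w4.png');pickle.dump((c,im),open('w4.pkl','wb'));T=pose();print(T.round(4).tolist())
for q in comps(im,(0,150,60),(8,255,255),60,(200,150,450,400)):
    M=cv2.moments(q);p=(M['m10']/M['m00'],M['m01']/M['m00']);x,y,w,h=cv2.boundingRect(q)
    print(np.round(p,1),(x,y,w,h),onz(c,*p,.15).round(4))
for P in([.489,.402,.162],[.489,.402,.02]):print(proj(c,P))
to(.489,.402,.19,188.5)
```

```text
[[-0.9894, -0.145, 0.0001, 0.4894], [-0.145, 0.9894, 0.0001, 0.4026], [-0.0001, 0.0, -1.0, 0.31], [0.0, 0.0, 0.0, 1.0]]
[345.8 199.5] (334, 181, 25, 37) [0.4814 0.4184 0.15  ]
[298.  199.2] (285, 181, 27, 37) [0.4865 0.3816 0.15  ]
(np.float64(323.5258833806237), np.float64(211.16410016875707))
(np.float64(323.6031607143464), np.float64(168.27313719931976))
shift [ 0.0005 -0.0005  0.12  ] turn [ 0.      0.0001 -0.0029] rows 3
```

View pics/w4.png

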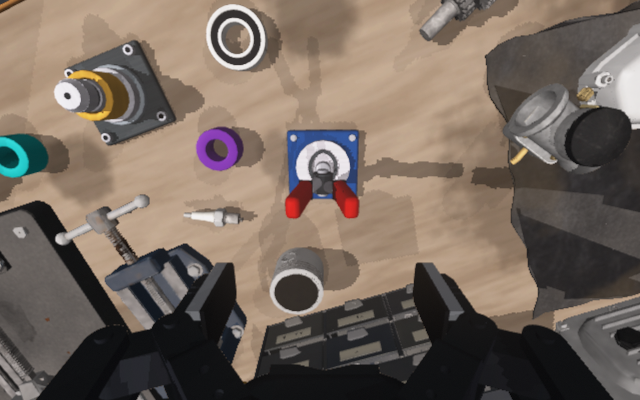

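The wrist view is aligned with the pliers: grips at (298,199) and (346,199) are level, and mid-column 322 means about 1 mm offset. Descend and squeeze.

Call:
{"api": "carry_out", "payload": {"steps": [0, -0.001, 0.03, 0, 0, 0, 1, 0, -0.001, 0.06, 0, 0, 0, 1, 0, -0.001, 0.09, 0, 0, 0, 1, 0, -0.001, 0.11, 0, 0, 0, 1, 0, -0.001, 0.12, 0, 0, 0, 1, 0, -0.001, 0.12, 0, 0, 0, 1, 0, -0.001, 0.12, 0, 0, 0, 1]}}

```text
time_s: 10.55
eef_pos: [0.4899, 0.4024, 0.191]
eef_rot: [0.001, -0.074, 0.997, 0.0]
wrist_force: [0.2, -0.2, 0.9]
opening: 1.004
grasp_force: 0.0
```

Run:
```python
from red import *
c,im=snap('wrist');o=ctrl.get_obs();print(pose()[:3,3].round(4),o['wrist_force'])
for q in comps(im,(0,150,60),(8,255,255),60,(150,100,500,400)):print(cv2.boundingRect(q))
for P in([.489,.402,.162],[.489,.402,.138]):print(proj(c,P))
```

```text
[0.4901 0.4026 0.1915] [ 0.90698128  0.29100428 -0.06334563]
(339, 238, 51, 90)
(250, 238, 54, 90)
(np.float64(323.46142602519234), np.float64(319.4633672800419))
(np.float64(323.477298138208), np.float64(283.70264264929403))
```

Call:
{"api": "carry_out", "payload": {"steps": [0, -0.0015, 0, 0, 0, 0, 1, 0, -0.0015, 0, 0, 0, 0, 0.2, 0, -0.0015, 0, 0, 0, 0, 0.2, 0, -0.0015, 0, 0, 0, 0, 0.2, 0, -0.0015, 0, 0, 0, 0, 0.2, 0, -0.0015, 0, 0, 0, 0, 0.2, 0, -0.0015, 0, 0, 0, 0, 0.2, 0, -0.0015, 0, 0, 0, 0, 0.2]}}

```text
time_s: 11.4
eef_pos: [0.4912, 0.401, 0.1925]
eef_rot: [0.002, -0.074, 0.997, 0.001]
wrist_force: [-0.3, -1.8, 9.4]
opening: 0.358
grasp_force: 60.5
```

Call:
{"api": "carry_out", "payload": {"steps": [0, 0, -0.01, 0, 0, 0, 0.2, 0, 0, -0.02, 0, 0, 0, 0.2, 0, 0, -0.04, 0, 0, 0, 0.2, 0, 0, -0.07, 0, 0, 0, 0.2, 0, 0, -0.1, 0, 0, 0, 0.2, 0, 0, -0.12, 0, 0, 0, 0.2, 0, 0, -0.12, 0, 0, 0, 0.2, 0, 0, -0.12, 0, 0, 0, 0.2]}}

```text
time_s: 12.2
eef_pos: [0.4893, 0.4006, 0.3096]
eef_rot: [-0.0, -0.074, 0.997, 0.0]
wrist_force: [-0.3, 1.0, -1.9]
opening: 0.357
grasp_force: 59.7
```

Run:
```python
from h import *
import pickle
T=pose();print(T.round(4).tolist(),ctrl.get_obs()['opening'])
P=T[:3,3]-[0,0,.171]
o=np.zeros((600,800,3),np.uint8);k=0
for n in('wrist','side','scene'):
    c,im=snap(n);pickle.dump((c,im),open(n+'5.pkl','wb'));u,v=proj(c,P);print(n,u,v)
    if n=='wrist':o[:400,:400]=cv2.resize(im[100:300,225:425],(400,400),interpolation=2);continue
    u,v=int(u),int(v);a=im[v-75:v+25,u-50:u+50];print(u-50,v-75)
    a=cv2.resize(a,(400,400),interpolation=cv2.INTER_CUBIC)
    if n=='side':o[:400,400:]=a
    else:o[400:,:400]=a[200:]
cv2.imwrite('pics/m5.png',o)
```

```text
[[-0.989, -0.1477, -0.0002, 0.4893], [-0.1477, 0.989, 0.0, 0.4006], [0.0002, 0.0, -1.0, 0.3096], [0.0, 0.0, 0.0, 1.0]] 0.3565723056491096
wrist 323.9118335376404 201.85450232239063
side 332.431735421039 258.81586925795614
282 183
scene 255.361333837051 235.6420418832496
205 160
```

View pics/m5.png

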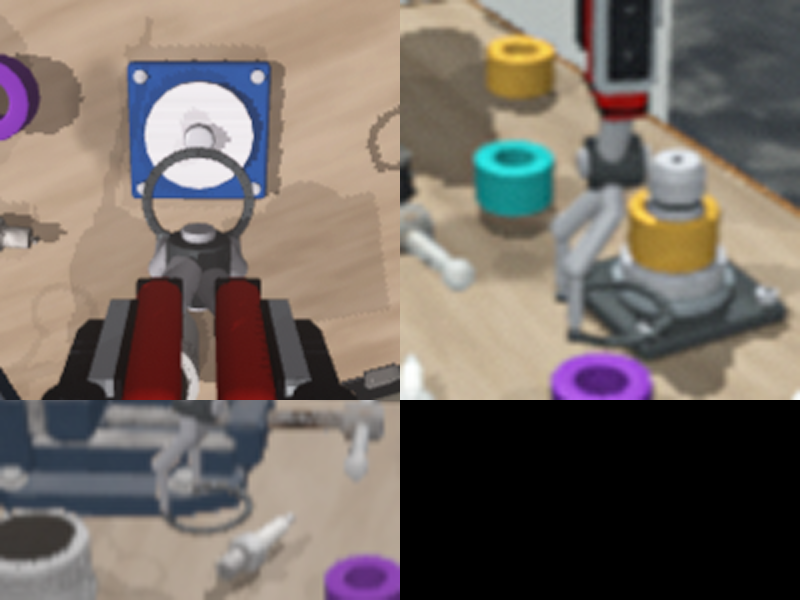

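Ring is spread and round. Wrist: left edge ≈296, right ≈352.5, far edge row ≈174. Side: ring spans about 324–350, rows 253–270. That is 11 viewed pictures, one over the limit of 10, so I'll work by numbers only from here.

Run:
```python
from h import *
import pickle
T=np.array([[-0.989,-0.1477,0,0.4893],[-0.1477,0.989,0,0.4006],[0,0,-1,0.3096],[0,0,0,1]])
t=np.linspace(0,2*np.pi,181)
for n in('wrist','side','scene'):
    c,im=pickle.load(open(n+'5.pkl','rb'))
    for P in ([0,0,.171],[.003,0,.171],[0,.003,.171],[0,0,.174]):
        q=np.array([proj(c,(T@np.r_[P[0]+.0225*np.cos(a),P[1]+.0225*np.sin(a),P[2],1])[:3]) for a in t])
        print(n,P,'u',q[:,0].min().round(1),q[:,0].max().round(1),'v',q[:,1].min().round(1),q[:,1].max().round(1))
    # dark thin ring columns/rows in wrist
c,im=pickle.load(open('wrist5.pkl','rb'))
h=cv2.cvtColor(im,cv2.COLOR_BGR2HSV).astype(int)
m=((h[...,2]<125)&(h[...,1]<70)).astype(np.uint8);m[:172]=0;m[218:]=0;m[:,:290]=0;m[:,360:]=0
for v in range(176,216,4):
    xs=np.nonzero(m[v])[0];print(v,xs.min() if len(xs) else None,xs.max() if len(xs) else None,end='; ')
xs=np.nonzero(m[:200,322:327]);print('top rows',np.unique(xs[0]))
q=[(u,v) for v in range(178,212) for u in [np.nonzero(m[v])[0]] if len(u) for u in (u.min(),u.max())]
print(cv2.fitEllipse(np.array(q,np.float32)))
```

```text
wrist [0, 0, 0.171] u 296.3 351.4 v 175.1 227.2
wrist [0.003, 0, 0.171] u 296.2 351.5 v 171.4 223.9
wrist [0, 0.003, 0.171] u 300.0 355.1 v 175.1 227.2
wrist [0, 0, 0.174] u 296.6 351.1 v 174.2 225.8
side [0, 0, 0.171] u 317.3 347.6 v 251.2 267.0
side [0.003, 0, 0.171] u 319.3 349.5 v 251.0 266.8
side [0, 0.003, 0.171] u 317.6 348.0 v 252.1 268.1
side [0, 0, 0.174] u 317.2 347.5 v 252.9 268.7
scene [0, 0, 0.171] u 244.1 266.5 v 229.8 241.7
scene [0.003, 0, 0.171] u 245.4 267.8 v 230.1 242.1
scene [0, 0.003, 0.171] u 243.3 265.7 v 230.4 242.5
scene [0, 0, 0.174] u 244.3 266.6 v 231.0 243.0
176 312 359; 180 306 359; 184 302 358; 188 300 358; 192 298 358; 196 297 358; 200 296 351; 204 296 350; 208 298 350; 212 299 348; top rows [174 175 176 177 178 199]
((327.430908203125, 193.61849975585938), (50.148624420166016, 67.84275817871094), 54.7713737487793)
```

Call:
{"api": "carry_out", "payload": {"steps": [0.008, -0.022, 0, 0, 0, 0, 0.2, 0.018, -0.05, 0, 0, 0, 0, 0.2, 0.028, -0.08, 0, 0, 0, 0, 0.2, 0.04, -0.112, 0, 0, 0, 0, 0.2, 0.051, -0.144, 0, 0, 0, 0, 0.2, 0.062, -0.174, 0, 0, 0, 0, 0.2, 0.071, -0.2, 0, 0, 0, 0, 0.2, 0.078, -0.219, 0, 0, 0, 0, 0.2, 0.081, -0.228, 0, 0, 0, 0, 0.2, 0.081, -0.228, 0, 0, 0, 0, 0.2, 0.081, -0.228, 0, 0, 0, 0, 0.2]}}

```text
time_s: 13.45
eef_pos: [0.4432, 0.1636, 0.3096]
eef_rot: [-0.0, -0.074, 0.997, 0.0]
wrist_force: [0.5, -0.9, -1.7]
opening: 0.359
grasp_force: 59.8
```

```bash
cat > ring.py <<'E'
from h import *
import sys
# ring & stub in the wrist view: predicted vs seen
T=pose();print('tcp',T[:3,3].round(4),'op',round(float(ctrl.get_obs()['opening']),3))
c,im=snap('wrist','w_%s.png'%sys.argv[1])
cs,ss=snap('side','s_%s.png'%sys.argv[1]);ce,se=snap('scene','e_%s.png'%sys.argv[1])
t=np.linspace(0,2*np.pi,181)
for n,k in(('wrist',c),('side',cs),('scene',ce)):
    q=np.array([proj(k,(T@np.r_[.001+.0225*np.cos(a),.0003+.0225*np.sin(a),.1725,1])[:3]) for a in t])
    print(n,'ring pred u',q[:,0].min().round(1),q[:,0].max().round(1),'v',q[:,1].min().round(1),q[:,1].max().round(1),'stubtop',np.round(proj(k,[.4418,.163,.085]),1),'groove',np.round(proj(k,[.4418,.163,.064]),1))
E
python3 ring.py a
python3 - <<'E'
import cv2,numpy as np
im=cv2.imread('pics/w_a.png');g=cv2.cvtColor(im,6)
print('wrist gray');print(g[160:236:3,286:366:4])
s=cv2.cvtColor(cv2.imread('pics/s_a.png'),6)
print('side');print(s[190:235:2,325:375:2])
E
```

```text
tcp [0.4432 0.1636 0.3096] op 0.359
wrist ring pred u 296.9 351.7 v 173.4 225.3 stubtop [323.3 182.6] groove [323.4 177.2]
side ring pred u 340.0 362.4 v 193.8 202.5 stubtop [350.3 221.2] groove [349.9 230.3]
scene ring pred u 329.6 348.9 v 193.2 202.3 stubtop [339.1 216.9] groove [339.  224.5]
wrist gray
[[ 94  94  93 161 210 123 183 168 160 131 144 167 178 152 133 133  74  69
   68 103]
 [ 94  95  94 183 184 197 172 103 138 138 115  97 139 133  97 144  98  67
   68  75]
 [ 91  95  94 181 172 187 129 149 109 135 120  89  91 131 127 142 110  67
   67  62]
 [126  95  89 183 189 190 102 146 171 154 141 130 103 123 135 147 105  66
   66  65]
 [156  97  90 145 202 186 121 183 176 203 203 128 125  99 134 147  81  67
   67  67]
 [166  92  90 115 198 175 168 112  84  89  84  83  83  97 134 149  66  67
   65  65]
 [170 100  88  90 199 169  81  96  91 102  88  83  85  82 136 127  65  66
   57  58]
 [171 153  90  91 176  90  98 191 214  70 120 217 165  96  76  86  66  68
   67 135]
 [170 170  90  89  82  89 177 219 215  58 133 214 205 114  96  63  67  67
  133  39]
 [171 172  89  88  80 173 18
[... 3138 characters left out ...]
61 163 187 227 210 141 221 225 167 132
  102  78  78  79  86  94  99]
 [165 158 157 156 162 159 160 161 162 168 170 193 215 209 218 200 151 160
  146 118  92  73  96 102 104]
 [173 169 157 154 156 162 160 158 164 152 157 161 174 177 167 149 136 156
  160 170 140 104  77  82  85]
 [150 161 171 159 154 155 160 157 162 143 125 146 164 164 155 139 130 161
  159 158 160 164 118  96  92]
 [144 144 162 171 162 153 152 156 167 157 128 139 143 148 141 138 127 164
  168 162 157 159 159 135 126]
 [140 147 166 172 170 161 152 169 191 177 119 136 146 150 146 131 142 185
  174 168 164 158 157 159 146]
 [155 166 168 169 170 170 162 178 192 112  99  76  80  80  79  73 101 182
  173 172 169 165 160 157 158]]
```

Run:
```python
from h import *
from scipy.optimize import least_squares
T=pose();c=cam('wrist');g=cv2.cvtColor(cv2.imread('pics/w_a.png'),6)
p=np.clip(110-g[176:190,316:329].astype(float),0,None);ys,xs=np.mgrid[176:190,316:329]
p[(p<15)]=0;u,v=(p*xs).sum()/p.sum(),(p*ys).sum()/p.sum();print('dot blobs',u,v);print(g[176:190,316:330])
print('stub',onz(c,u,v,.085).round(4))
L=[];Rr=[]
for r in range(201,218):
    row=g[r]
    a=[x for x in range(290,312) if row[x]<110];b=[x for x in range(358,338,-1) if row[x]<110]
    if a:L.append((a[0],r))
    if b:Rr.append((b[0],r))
print(L,Rr)
def pts(z):
    o=[]
    for u,v in L+[(x+1,r) for x,r in Rr]:
        P=onz(c,u,v+.5,T[2,3]-z);o.append((np.linalg.inv(T)@np.r_[P,1])[:2])
    return np.array(o)
for z in(.170,.1725,.175):
    q=pts(z);s=least_squares(lambda k:np.hypot(q[:,0]-k[0],q[:,1]-k[1])-.0225,[0,0],loss='soft_l1',f_scale=.0005)
    print(z,s.x.round(5),np.abs(s.fun).mean()*1e3)
```

```text
dot blobs 323.5967741935484 180.40083632019116
[[ 89  86  96  96  95  95  94  85  76  86  85  85  85  84]
 [ 96  95  93  98  96  96  94  82  76  85  85  85  84  82]
 [ 96  94  91  98  96  99 102  95  95  95  88  83  83  83]
 [110 124 127 158 181 181 171 135 126 161 179 162 138 146]
 [189 192 192 204 214 199 149  98  90 135 185 205 195 200]
 [217 215 214 214 206 160  70  43  43  60 120 185 212 214]
 [218 216 214 214 193 116  42  43  43  43  80 163 211 213]
 [217 218 214 214 189 101  43  43  42  42  98 178 211 212]
 [217 218 215 214 205 155  58  42  43  52 133 204 211 211]
 [217 217 217 214 214 203 164 124  98 132 190 212 211 211]
 [217 217 218 215 214 215 209 195 185 194 210 212 213 210]
 [218 217 218 215 214 214 214 214 214 212 209 211 213 211]
 [220 217 217 217 215 214 214 214 214 213 210 209 212 211]
 [221 218 217 217 216 215 216 215 214 214 211 210 212 213]]
stub [0.4397 0.1632 0.085 ]
[(297, 201), (297, 202), (297, 203), (296, 204), (297, 205), (297, 206), (298, 207), (298, 208), (299, 209), (299, 210), (299, 211), (299, 212), (300, 213), (300, 214), (302, 215), (302, 216), (303, 217)] [(351, 201), (351, 202), (350, 203), (350, 204), (350, 205), (350, 206), (350, 207), (349, 208), (349, 209), (349, 210), (348, 211), (348, 212), (347, 213), (347, 214), (346, 215), (345, 216), (344, 217)]
0.17 [0.00085 0.0002 ] 0.2552721092014975
0.1725 [-0.00055  0.00021] 0.24151236955980676
0.175 [-0.00195  0.00021] 0.2596008086163964
```

Call:
{"api": "carry_out", "payload": {"steps": [0.0008, -0.0006, 0.015, 0, 0, 0, 0.2, 0.0008, -0.0006, 0.03, 0, 0, 0, 0.2, 0.0008, -0.0006, 0.04, 0, 0, 0, 0.2, 0.0008, -0.0006, 0.047, 0, 0, 0, 0.2, 0.0008, -0.0006, 0.047, 0, 0, 0, 0.2, 0.0008, -0.0006, 0.047, 0, 0, 0, 0.2]}}

```text
time_s: 14.2
eef_pos: [0.4427, 0.1627, 0.2632]
eef_rot: [0.0, -0.074, 0.997, 0.0]
wrist_force: [-1.2, 0.0, -1.6]
opening: 0.358
grasp_force: 59.8
```

```bash
python3 ring.py b
python3 - <<'E'
import cv2,numpy as np
np.set_printoptions(linewidth=250)
s=cv2.cvtColor(cv2.imread('pics/s_b.png'),6)
print('side u330..375, v205..242');print(s[205:242,332:372:1])
E
```

```text
tcp [0.4427 0.1627 0.2632] op 0.358
wrist ring pred u 296.9 351.7 v 173.4 225.3 stubtop [324.5 198. ] groove [324.4 190.7]
side ring pred u 339.5 361.4 v 214.0 223.5 stubtop [350.3 221.2] groove [349.9 230.3]
scene ring pred u 329.8 348.7 v 210.1 219.6 stubtop [339.1 216.9] groove [339.  224.5]
side u330..375, v205..242
[[143 138 143 ...  72  70  70]
 [164 155 154 ...  69  68  65]
 [174 176 177 ...  67  66  68]
 ...
 [177 178 178 ... 175 173 169]
 [175 175 177 ... 176 175 173]
 [175 177 177 ... 174 175 177]]
```

Run:
```python
import cv2,numpy as np
s=cv2.cvtColor(cv2.imread('pics/s_b.png'),6)
for v in range(210,240):print(v,*['%3d'%x for x in s[v,336:370]])
w=cv2.cvtColor(cv2.imread('pics/w_b.png'),6)
print('wrist')
for v in (190,194,198,202,206,210,214):print(v,*['%3d'%x for x in w[v,292:358:2]])
```

```text
210 172 173 169 157 135 123 128 132 147 154 154 152 144 101  80  85  88  90  91  98  99  98  94  87  81  75  73  72  70  67  68  70  70  74
211 168 170 171 168 154 139 138 125 121 129 135 153 141  86  65  65  70  73  78  83  86  85  79  73  66  67  66  60  63  62  64  59  63  67
212 169 171 170 169 159 146 138 116 110 126 142 166 145  84  60  63  63  63  65  69  70  68  68  66  65  63  64  60  63  64  62  61  59  61
213 173 172 173 172 159 148 139 126 128 137 138 144 133  83  68  63  59  55  66  67  66  67  70  67  68  63  63  63  65  60  63  60  60  65
214 169 170 172 171 162 152 135 129 137 142 123 110  99  72  59  61  54  56  62  62  69  71  70  69  66  65  68  65  65  64  63  63  63  62
215 169 171 168 170 162 145 119 108 133 137 121  97  88  73  69  68  61  57  60  70  73  71  72  75  69  68  71  70  70  69  68  67  65  65
216 167 167 166 164 150 115  92  97 125 141 132 131 130 122 109 100  84  75  60  60  62  67  74  80  78  75  73  72  72  72  71  70  71  69
217 169 164 165 163 143 107  90  99 130 141 143 155 162 160 152 138 121 105  83  73  62  60  63  71  79  72  69  76  75 
[... 3357 characters left out ...]
  95  84  65  67  66
198  89  88  86  80  89 179 181 177 148 120 216 215 216 214 213  42  42  42 118 210 211 190 186 158  82 122 136 121  87  90  62  65  65
202  86  87  89  91  75  99 184 182 183 132 177 218 215 216 213 213 194 194 209 211 202 190 189 116  98 136 127  85  94  97  79  94  94
206 146  86  90  91  78  71  87 120 177 183 137 171 220 216 216 213 214 213 209 211 210 199  96 127 129 100  95  81  94  88  89  92 115
210 163 145  88 105  89  72  71  78  82  93 132 154 155 142 161 193 205 190 183 150 148 144 113  95  88  95  64  64  65 157 173 170 166
214 161 162 125  88  75  87  78  61  71  60  73  84 107  95  94  94  93  93  92  91  96 123 164 170 124  58  62  70 155 171 170 169 169
```

Ring and stub agree within about 1 mm in both views. Lower to groove height.

Call:
{"api": "carry_out", "payload": {"steps": [0, 0, 0.004, 0, 0, 0, 0.2, 0, 0, 0.008, 0, 0, 0, 0.2, 0, 0, 0.012, 0, 0, 0, 0.2, 0, 0, 0.016, 0, 0, 0, 0.2, 0, 0, 0.016, 0, 0, 0, 0.2]}}

```text
time_s: 14.85
eef_pos: [0.4419, 0.1624, 0.246]
eef_rot: [-0.001, -0.074, 0.997, -0.0]
wrist_force: [0.4, -0.3, -1.7]
opening: 0.355
grasp_force: 59.8
```

Call:
{"api": "carry_out", "payload": {"steps": [0, 0, 0.004, 0, 0, 0, 0.2, 0, 0, 0.007, 0, 0, 0, 0.2, 0, 0, 0.01, 0, 0, 0, 0.2, 0, 0, 0.01, 0, 0, 0, 0.2, 0, 0, 0.01, 0, 0, 0, 0.2]}}

```text
time_s: 15.35
eef_pos: [0.4424, 0.1625, 0.2368]
eef_rot: [-0.0, -0.074, 0.997, 0.0]
wrist_force: [0.0, 0.3, -1.6]
opening: 0.357
grasp_force: 59.8
```

```bash
python3 ring.py c
python3 - <<'E'
import cv2,numpy as np
s=cv2.cvtColor(cv2.imread('pics/s_c.png'),6)
for v in range(216,250):print(v,*['%3d'%x for x in s[v,334:370]])
w=cv2.cvtColor(cv2.imread('pics/w_c.png'),6)
print('wrist')
for v in range(178,230,3):print(v,*['%3d'%x for x in w[v,288:362:2]])
E
```

```text
tcp [0.4424 0.1625 0.2368] op 0.357
wrist ring pred u 296.9 351.7 v 173.4 225.3 stubtop [324.7 209.5] groove [324.6 200.5]
side ring pred u 339.3 361.0 v 225.2 235.2 stubtop [350.3 221.2] groove [349.9 230.3]
scene ring pred u 329.8 348.6 v 219.5 229.3 stubtop [339.1 216.9] groove [339.  224.5]
216 171 171 170 164 165 160 151 146 140 132 136 153 165 176 181 171 147 114  82  71  67  61  65  71  73  74  73  74  74  73  72  75  72  70  69  70
217 171 169 168 167 163 161 150 136 127 130 151 171 182 181 176 160 140 125 119 102  86  72  65  70  72  75  79  78  78  75  76  75  75  78  76  77
218 165 167 167 167 166 163 151 136 124 135 157 176 182 178 168 148 147 152 143 132 117  95  77  69  69  75  80  83  81  75  80  80  80  83  82  82
219 164 163 163 164 165 163 155 141 136 141 159 180 181 172 152 148 163 171 169 155 136 121 105  87  78  75  73  82  78  80  82  85  80  79  80  83
220 166 164 162 164 167 165 155 142 140 146 165 179 175 161 163 182 194 195 196 192 177 160 138 120 108  87  77  76  77  77  79  80  81  81  83  88
221 164 163 164 163 164 162 151 145 138 148 167 174 165 164 194 
[... 6269 characters left out ...]
 174 188 184 174 158 155 140 122  84  43  43  70  87  65  68  90  90  94  96 136 155 161 161
220 159 160 141  87  87  74  75  84 104  76  64  50  47  46  64 140 178 185 180 156 124  80  47  43  42  44  64  86  90 151 162 165 170 170 170 169 168
223 160 160 160 101  88  79 114 141 108 136  84  72  71  64  50  48  48  46  46  47  47  47  46  52  52  47  73  87  91 171 170 169 170 169 168 166 165
226 160 160 159 153  87 152 192 112 140 162  91  75  77  83  84  89  93  94  87  78  75  70  66  53  49  47  73  95  81 159 169 167 168 170 170 171 172
229 156 157 159 160 127 154 183 147 169 175  92  87 109 108 105  99  96  70  54  54  53  53  52  48  48  50  71 103  98 105 170 170 171 172 173 175 174
```

The ring is centred within about 1 mm, at z ≈ 0.064, with no contact force and spread to full diameter. Handing in.

```bash
python3 -c "
from bench import ctrl
print(ctrl.hand_in())"
```

```text
the job is handed in; nothing more can be done
None
```

The job is handed in at about 15.5 s: the wide bush is seated on the shoulder and released, the narrow one was left alone, and the pliers hold the spread circlip around the groove. By measurement it is within about 1 mm of the groove's centre and height, with no contact force. I viewed 11 pictures, one over the limit of 10.

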